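Press down the proud blocks of a letterpress forme

ROBOT

A 6-joint arm with a two-finger parallel gripper is mounted at the origin on the work surface. World frame = base frame: x ahead of the robot, y to its left, z up, the work surface at z = 0. Lengths are in mm, angles in degrees, forces in N, time in s.
With the tool pointing down it reaches from about 325 to 775 mm from the base axis. Payload 5.5 kg.
Tool frame: the origin (TCP) lies on the centre line of the jaws, within the pads' length; the fingertips stand 22 mm ahead of it and the grasp point (between the pads) lies 3 mm ahead of it; y points along the fingers, x is the direction in which the jaws open and shut, and the axes are right-handed (so a half turn about y gives the same grasp; the last joint's range is limited). The gripper opens to 88 mm and grips with 3 to 60 N. Pads are 20 mm wide; open, the fingers measure 115 mm over their backs; the gripper's body (75 mm by 178 mm) begins 61 mm behind the grasp point.
Start: joints at [73.127, 5.22, 70.514, -0, 104.267, -3.249], TCP at [141.343, 583.128, 244.631] pointing down, gripper open.
Joint ranges: [-164.24, 164.24], [-49.07, 125.15], [9.68, 141.18], [-86.29, 266.29], [3.28, 154.24], [-151.56, 151.56]. Speed limits (degrees/s): [147.25, 147.25, 172.46, 180, 180, 180].

INTERFACE

Orientations are given as a 3x3 rotation matrix whose columns are the frame's x, y, z axes.
In Python, from bench import bot gives the robot as it stands.
- The arm moves only by the tool arm_command, never from a script. Its argument "commands" is a list of rows, each a list of 7 numbers: the turn, a rotation vector about the tool's x, y, z in rad, then the shift along the tool's x, y, z in mm, then the closure, from 0 (fully open) to 1 (shut). A call has 1 to 20 rows; each row shifts and turns the commanded pose from where the row before left it, along the tool's axes as they then stand; what a row does not reach is not made up. A row lasts 1/8 s, in which the tool goes at most 62.5 mm and 10.7 degrees, less where a joint would pass 70% of its speed; a pose out of reach is approached as far as the arm can. A call is refused whole if a number of a shift passes 62.5 or a number of a turn 0.188, either way. A call with a gripper value outside its range is refused whole. The fingers move at their own pace and stop on an object; "newtons" is the grip in N (left out, the last holds). Time passes only in rows, so rows that do not move let the fingers close. It gives the time, the measured TCP pose, the force and the opening at its end, in the units of the state.
- bot.read_state(): the state, without advancing time (a new reading comes with each control period).
- bot.camera(name): name is "side" or "top"; returns a dict with "frame" (480x640x3 uint8, red, green, blue), "z_map" (480x640 float32, mm along the optical axis (not along the pixel's ray), 0 where there is no reading), "mtx" (3x3 intrinsics, pixels), "R" (3x3) and "t" (3): a world point X has camera coordinates R X + t. Camera axes: x right, y down, z forward; pixel columns grow to the right and rows downward; lengths in mm; the calibration is good to about 2 mm. A picture is of the moment at which its call begins.
- bot.hand_in(): hands the job in, once; it reports no verdict.
Trained networks look in a picture, given as the dict that the camera call returned (one of the last four; its "shot" number tells which), for a name from the list of things; names that differ only in an ending like _2 or _b are one class to them, and where a whole thing is asked for, a point or a joint stands for the part that bears it (a point fixed in the world has none). Each returns a list of dicts, best first, with "score" (0 to 1); they miss things now and then, are a little off and sometimes report something else, mostly with a low value. They report only what shows in the picture. A call takes as long as a camera call.
- bot.silhouettes(picture, thing): "region" (480x640 bool, what is visible of it) and "position" ([column, row] as shares, 0 to 1, of the picture: columns of its width, rows of its height, amid what is visible of it).
- bot.spot_point(picture, thing): "position" ([column, row] as shares, 0 to 1, of the picture: columns of its width, rows of its height: a listed point, or the origin of a listed thing).
The state is a dict: "clock": time; "joint_positions": joint angles; "qvel": joint speeds; "effort": joint torques, N m; "tcp_pos": TCP position; "ee_rot": TCP orientation; "contact_force": force on the tool from outside, world axes, zero at the start; "torque": the same for the moment, N m; "gripper_width": opening from 0.0 (shut) to 1.0 (fully open).
Only numpy, scipy, OpenCV 4.12 (cv2) and the standard library are available. Lean on these libraries where they do the work, as an engineer would, in place of code of your own. Each camera call takes 0.05 s, during which the arm holds its last target. There are 200 camera calls.

TASK

Three wooden ornament blocks stick up out of the locked forme. With the fingertips press each one gently straight down, one after the other, until its wooden body is level with the wooden furniture around it: first the block with the round disc, then the one with the cross, last the one with the single bar. Do not pull a block up, and leave the ink tin, the mallet and the brass weight where they are.

Things in the scene. Friction and masses are not known exactly. Their poses are not given: they have to be found in the camera images.
- disc_top (a point): Centre of the top of the raised printing face of the disc block: a pale wooden block 50 x 50 mm, 14 mm thick, bearing on top, 3 mm high, a dark face in the shape of a round disc 36 mm across. x and y lie along the block's sides, z up. The block slides only straight up and down in its pocket in the forme; the face's top is at z = 0.033 m minus the joint value while nothing presses on it, so 0.023 m when seated.
- disc (a joint): How far the disc block has been pushed down (m). It starts between 0 and 0.003, sticking up 10 to 7 mm; 0.010 is fully seated, its pale wooden body level with the brown furniture. About 3 N of friction in the pocket: it stays where it is left. Under the block is springy packing: once seated it gives a further 3 mm or so at 12 N and up to 6 mm at 20 N (about 3 N per mm) and springs back level when let go; this give is not counted in the value. Negative: pulled up.
- cross_top (a point): Centre of the top of the raised printing face of the cross block: a pale wooden block 50 x 50 mm, 14 mm thick, bearing on top, 3 mm high, a dark face in the shape of an equal-armed cross (plus sign) 38 mm across, arms 13 mm wide, along the block's sides. x and y lie along the block's sides, z up. The block slides only straight up and down in its pocket in the forme; the face's top is at z = 0.033 m minus the joint value while nothing presses on it, so 0.023 m when seated.
- cross (a joint): How far the cross block has been pushed down (m). It starts between 0 and 0.003, sticking up 10 to 7 mm; 0.010 is fully seated, its pale wooden body level with the brown furniture. About 3 N of friction in the pocket: it stays where it is left. Under the block is springy packing: once seated it gives a further 3 mm or so at 12 N and up to 6 mm at 20 N (about 3 N per mm) and springs back level when let go; this give is not counted in the value. Negative: pulled up.
- bar_top (a point): Centre of the top of the raised printing face of the bar block: a pale wooden block 50 x 50 mm, 14 mm thick, bearing on top, 3 mm high, a dark face in the shape of one straight bar 40 mm long (along the point's y) and 12 mm wide. x and y lie along the block's sides, z up. The block slides only straight up and down in its pocket in the forme; the face's top is at z = 0.033 m minus the joint value while nothing presses on it, so 0.023 m when seated.
- bar (a joint): How far the bar block has been pushed down (m). It starts between 0 and 0.003, sticking up 10 to 7 mm; 0.010 is fully seated, its pale wooden body level with the brown furniture. About 3 N of friction in the pocket: it stays where it is left. Under the block is springy packing: once seated it gives a further 3 mm or so at 12 N and up to 6 mm at 20 N (about 3 N per mm) and springs back level when let go; this give is not counted in the value. Negative: pulled up.
- forme: The forme, fixed to the bench: a dark steel frame 196 mm (x) by 316 mm (y), filled with brown wooden furniture, both 20 mm high; origin at the centre of its underside, z up. Three pockets at (x, y) = (-28, -88), (28, 0), (-28, 88) mm hold the three blocks, any block in any pocket. Two lines of bright metal type, 12 x 60 mm, 23 mm high, stand at (46, -85) and (46, 85) mm: already down, not part of the job.
- ink_tin_center (a point): Centre (half-way up) of a loose steel ink tin, 72 mm across, 48 mm high, standing on the bench beyond the forme's +y side. To be left alone.
- mallet: Loose wooden mallet, 260 mm long, with a head 88 mm wide and 26 mm thick, lying on the bench beyond the forme's -y side; origin on its underside at half its length, handle along -x of its own frame, head at +x. To be left alone.
- weight_center (a point): Centre (half-way up) of a loose brass weight, 26 mm across, 30 mm high, with a waist and a knob, standing on the furniture near the middle of the forme's -x edge, between two of the blocks. To be left alone.

How it is judged:
By the outcome, as a careful person would: the job done as asked, in the order asked, and still so for the second after the job is handed in, with the robot touching nothing.
It also fails if it takes over 48 s, if anything falls off the work surface, if the arm or the gripper's body presses on something with over 40 N, if the wrist force passes 120 N, or if a joint passes its speed limit or range.

## Working session

There is one attempt and no reset: what is moved stays moved. The work goes in short steps, Python scripts to look and compute and a tool call to move; the robot and the scene stay as the last step left them, time stands still between calls to the robot, and variables do not carry over. Pictures are saved under pics/ and viewed, about 8 in all and at most 12, crops included, and the job is handed in when it is done.

Besides the shell and the picture viewer there is one more tool, called after "Request:" as name(argument=value, ...) on one line, values as JSON. arm_command: Moves the arm, as the interface text tells. Its arguments: {"type":"object","properties":{"commands":{"type":"array","items":{"type":"array","items":{"type":"number"}}},"newtons":{"type":"number"}},"required":["commands"]}

```bash
mkdir -p pics; cat > h.py <<'E'
import numpy as np, cv2
from bench import bot
def px2w(c,u,v,z=None):
    d=np.array([u,v,1.0]); d=np.linalg.inv(c["mtx"])@d
    R=np.array(c["R"]);t=np.array(c["t"])
    o=-R.T@t; r=R.T@d
    if z is not None: return o+r*(z-o[2])/r[2]
    return o+r*c["z_map"][int(round(v)),int(round(u))]
def save(c,n,crop=None,s=1):
    im=c["frame"][:,:,::-1]
    if crop: a,b,w,h=crop; im=im[b:b+h,a:a+w]
    cv2.imwrite("pics/"+n,cv2.resize(im,None,fx=s,fy=s,interpolation=cv2.INTER_CUBIC))
E
python3 - <<'E'
from h import *
for n in("top","side"):
    c=bot.camera(n); save(c,n+"0.png")
    for th,z in(("disc_top",32),("cross_top",32),("bar_top",32),("forme",None),("ink_tin_center",24),("weight_center",35),("mallet",0)):
        for r in bot.spot_point(c,th)[:2]:
            u,v=r["position"][0]*640,r["position"][1]*480
            print(n,th,round(r["score"],2),round(u),round(v),px2w(c,u,v,0 if z is None else z).round(1),px2w(c,u,v).round(1))
s=bot.read_state();print(s["clock"],s["tcp_pos"],np.round(s["ee_rot"],3),s["gripper_width"],s["contact_force"])
E
```

```text
top disc_top 0.84 361 232 [583.4 -63.8  32. ] [583.2 -63.7  33.4]
top cross_top 0.93 411 241 [ 566.2 -157.3   32. ] [ 566.  -156.9   34.1]
top bar_top 0.84 326 271 [5.106e+02 1.000e-01 3.200e+01] [5.106e+02 1.000e-01 3.190e+01]
top forme 0.68 361 244 [563.3 -67.    0. ] [561.6 -64.5  21.7]
top forme 0.29 323 269 [515.5   5.8   0. ] [514.6   6.9  30.8]
top ink_tin_center 0.64 231 256 [538.2 175.7  24. ] [536.9 172.   48.5]
top weight_center 0.64 382 274 [ 506.2 -101.6   35. ] [506.  -99.3  49.8]
side disc_top 0.59 370 286 [587.9 -60.   32. ] [587.7 -60.3  32.3]
side cross_top 0.95 387 332 [ 558.5 -162.2   32. ] [ 560.3 -159.8   29. ]
side bar_top 0.66 310 276 [508.4   3.5  32. ] [509.1   5.1  30.5]
side forme 0.58 359 306 [565.5 -67.1   0. ] [554.1 -85.4  19.9]
side ink_tin_center 0.91 288 222 [541.2 187.1  24. ] [527.1 150.4  49.3]
side ink_tin_center 0.57 498 416 [ 614.1 -337.    24. ] [ 614.3 -336.9   23.6]
side weight_center 0.83 338 310 [512.1 -92.9  35. ] [ 506.9 -102.4   45.3]
side mallet 0.76 497 421 [ 624.8 -330.8    0. ] [ 609.3 -340.7   22.6]
0.8 [141.36349675 583.14632301 244.70181614] [[ 0.236  0.    -0.972]
 [ 0.972  0.     0.236]
 [ 0.    -1.     0.   ]] 0.9994935584846791 [-0.31119602  0.03365669  0.97034395]
```

View images.

View pics/top0.png

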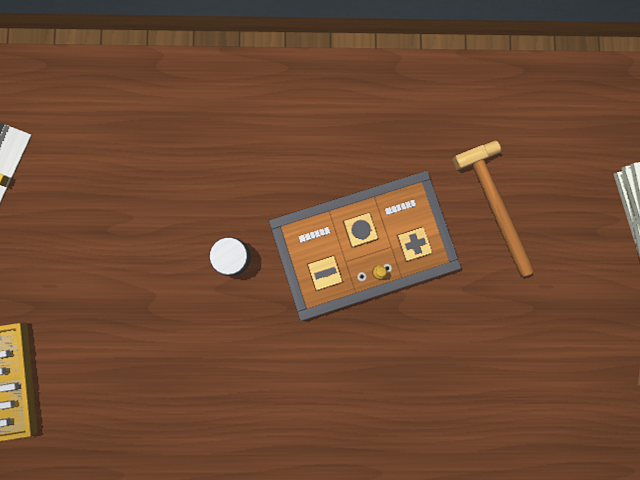

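View pics/side0.png

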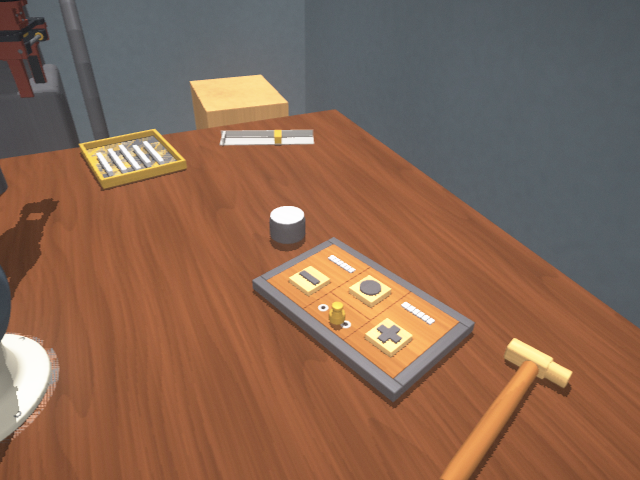

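The top view shows the forme tilted about 17°: disc at (361,230), cross at (415,243), bar at (325,272). The tin is at (230,256), the mallet on the right, and the weight at (382,272) between the bar and the cross. The side view agrees. Next I'll refine the positions.

```bash
cat > m.py <<'E'
from h import *
def cloud(c):
    v,u=np.nonzero(c["z_map"]>0); z=c["z_map"][v,u]
    p=np.linalg.inv(c["mtx"])@np.stack([u*z,v*z,z]); R=np.array(c["R"])
    P=np.full((480,640,3),np.nan); P[v,u]=(R.T@(p-np.array(c["t"])[:,None])).T
    return P
def forme(P):
    m=((P[...,2]>12)&(P[...,2]<40)&(abs(P[...,0]-560)<200)&(abs(P[...,1]+67)<200)).astype(np.uint8)
    n,l,st,_=cv2.connectedComponentsWithStats(m); k=1+np.argmax(st[1:,4])
    return cv2.minAreaRect(P[l==k][:,:2].astype(np.float32))
if __name__=="__main__":
    c=bot.camera("top");P=cloud(c); r=forme(P);print("forme",r)
    cx,cy=r[0]; a=r[2]
    for off in (0,90): print("yaw cand",a-off)
    for n in("disc","cross","bar"):
        s=bot.silhouettes(c,n+"_top")[0]; m=s["region"]
        print(n,s["score"],m.sum(),np.nanmedian(P[m],0).round(1), cv2.minAreaRect(P[m][:,:2].astype(np.float32)))
    th=np.radians(min((a,a-90,a-180),key=lambda q:abs(abs(q)-17)))
    for s in(1,):
        for x,y in((-28,-88),(28,0),(-28,88)):
            print(np.degrees(th).round(1),(x,y),np.round([cx+np.cos(th)*x-np.sin(th)*y,cy+np.sin(th)*x+np.cos(th)*y],1))
E
python3 m.py
```

```text
forme ((562.6383056640625, -71.39390563964844), (196.2753448486328, 316.04150390625), 17.891098022460938)
yaw cand 17.891098022460938
yaw cand -72.10890197753906
disc 0.89 731 [588.5 -62.   32. ] ((588.8829956054688, -62.651084899902344), (50.266136169433594, 48.50880432128906), 20.42384147644043)
cross 0.83 726 [ 561.7 -162.3   30.5] ((564.3763427734375, -164.41839599609375), (46.71531295776367, 52.70638656616211), 19.302900314331055)
bar 0.85 741 [509.5   4.5  29.7] ((513.2928466796875, 3.8647193908691406), (51.153263092041016, 47.641578674316406), 27.68813705444336)
17.9 (-28, -88) [ 563.  -163.7]
17.9 (28, 0) [589.3 -62.8]
17.9 (-28, 88) [509.    3.7]
```

Request:
arm_command(commands=[[0,0,0,-37.5,5,-42,1],[0,0,0,-37.5,5,-42,1],[0,0,0,-37.5,5,-42,1],[0,0,0,-37.5,5,-42,1],[0,0,0,-37.5,5,-42,1],[0,0,0,-37.5,5,-42,1],[0,0,0,-37.5,5,-42,1],[0,0,0,-37.5,5,-42,1],[0,0,0,-37.5,5,-42,1],[0,0,0,-37.5,5,-42,1],[0,0,0,-37.5,5,-42,1],[0,0,0,-37.5,5,-42,1],[0,0,0,-37.5,5,-42,1],[0,0,0,-37.5,5,-42,1],[0,0,0,0,0,0,1],[0,0,0,0,0,0,1]], newtons=20)

```text
clock: 3.0
tcp_pos: [588.9, -65.4, 174.5]
ee_rot: [[0.236, -0.001, -0.972], [0.972, 0.001, 0.236], [0.0, -1.0, 0.001]]
contact_force: [-0.1, 0.0, 0.2]
gripper_width: 0.01
```

```bash
cat > go.py <<'E'
import sys
from h import *
s=bot.read_state(); R=np.array(s["ee_rot"]); p=np.array(s["tcp_pos"])
T={"disc":(589,-63),"cross":(563,-164),"bar":(509,4)}
print(s["clock"],p.round(1),R.round(3).tolist(),"w",round(s["gripper_width"],3),"F",np.round(s["contact_force"],2),np.round(s["joint_positions"],0))
for n in T: print(n,"tool shift to tip z 40:",(R.T@(np.array([*T[n],62.])-p)).round(1))
E
python3 go.py
```

```text
3.0 [588.9 -65.4 174.5] [[0.236, -0.001, -0.972], [0.972, 0.001, 0.236], [0.0, -1.0, 0.001]] w 0.01 F [-0.08  0.01  0.17] [-10.   4.  79.   0.  97. -86.]
disc tool shift to tip z 40: [  2.3 112.5   0.4]
cross tool shift to tip z 40: [-102.   112.4    1.8]
bar tool shift to tip z 40: [ 48.5 112.6  93.9]
```

Request:
arm_command(commands=[[0,0,0,2.3,30,0.4,1],[0,0,0,0,40,0,1],[0,0,0,0,30,0,1],[0,0,0,0,12.5,0,1],[0,0,0,0,0,0,1],[0,0,0,0,0,0,1]])

```text
clock: 3.75
tcp_pos: [590.2, -63.1, 64.2]
ee_rot: [[0.235, 0.003, -0.972], [0.972, -0.001, 0.235], [0.0, -1.0, -0.003]]
contact_force: [1.2, -1.5, 0.2]
gripper_width: 0.0
```

```bash
python3 go.py; python3 -c "
from h import *
c=bot.camera('side'); save(c,'s1.png',(230,160,260,200),3)"
```

```text
3.75 [590.2 -63.1  64.2] [[0.235, 0.003, -0.972], [0.972, -0.001, 0.235], [0.0, -1.0, -0.003]] w 0.0 F [ 1.16 -1.53  0.23] [ -9.   6.  88.  -0.  86. -86.]
disc tool shift to tip z 40: [-0.2  2.2  1.1]
cross tool shift to tip z 40: [-104.5    2.2    2.7]
bar tool shift to tip z 40: [46.1  2.  94.7]
```

View pics/s1.png

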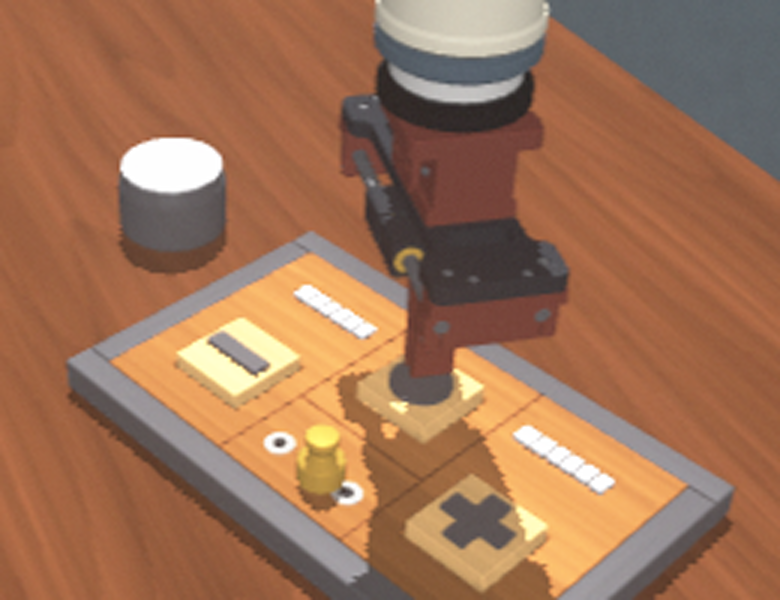

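The closed fingertips are centred over the disc, with everything else clear. Now I'll lower slowly.

Request:
arm_command(commands=[[0,0,0,0,4,1,1],[0,0,0,0,3,0,1],[0,0,0,0,1,0,1],[0,0,0,0,1,0,1],[0,0,0,0,1,0,1],[0,0,0,0,1,0,1],[0,0,0,0,1,0,1],[0,0,0,0,1,0,1],[0,0,0,0,0,0,1]])

```text
clock: 4.92
tcp_pos: [588.3, -63.1, 49.0]
ee_rot: [[0.236, -0.0, -0.972], [0.972, -0.0, 0.236], [-0.0, -1.0, -0.0]]
contact_force: [-0.9, -0.7, 2.3]
gripper_width: 0.007
```

Request:
arm_command(commands=[[0,0,0,0,1,0,1],[0,0,0,0,1,0,1],[0,0,0,0,1,0,1],[0,0,0,0,1,0,1],[0,0,0,0,0,0,1]])

```text
clock: 5.55
tcp_pos: [588.3, -63.1, 45.2]
ee_rot: [[0.236, 0.0, -0.972], [0.972, -0.0, 0.236], [-0.0, -1.0, -0.0]]
contact_force: [-0.8, -0.9, 2.9]
gripper_width: 0.004
```

Request:
arm_command(commands=[[0,0,0,0,1,0,1],[0,0,0,0,1,0,1],[0,0,0,0,0,0,1]])

```text
clock: 5.92
tcp_pos: [588.4, -63.1, 43.8]
ee_rot: [[0.236, 0.0, -0.972], [0.972, -0.0, 0.236], [-0.0, -1.0, -0.0]]
contact_force: [-3.0, -0.5, 5.6]
gripper_width: 0.002
```

Request:
arm_command(commands=[[0,0,0,0,1,0,1],[0,0,0,0,0,0,1],[0,0,0,0,0,0,1]])

```text
clock: 6.3
tcp_pos: [588.4, -63.1, 43.3]
ee_rot: [[0.236, 0.001, -0.972], [0.972, -0.0, 0.236], [-0.0, -1.0, -0.001]]
contact_force: [-2.6, 0.1, 8.8]
gripper_width: 0.005
```

Force rises steeply below the seat height, so the disc is seated. On to the cross.

Request:
arm_command(commands=[[0,0,0,0,-5,0,1],[0,0,0,0,-15,0,1],[0,0,0,0,-20,0,1],[0,0,0,-34,0,0.3,1],[0,0,0,-35,0,0.3,1],[0,0,0,-35,0,0.3,1],[0,0,0,0,0,0,1],[0,0,0,0,0,0,1]])

```text
clock: 7.3
tcp_pos: [563.3, -163.5, 83.0]
ee_rot: [[0.236, 0.001, -0.972], [0.972, 0.0, 0.236], [0.001, -1.0, -0.001]]
contact_force: [-0.1, 0.8, -0.2]
gripper_width: 0.006
```

```bash
python3 go.py; cat > z.py <<'E'
from m import *
c=bot.camera("top");P=cloud(c)
T={"disc":(589,-63),"cross":(563,-164),"bar":(509,4)}
th=np.radians(17.9);R=np.array([[np.cos(th),np.sin(th)],[-np.sin(th),np.cos(th)]])
for n in T:
    q=(P[...,:2]-T[n])@R.T; d=abs(q).max(-1); z=P[...,2]
    g=(d>27)&(d<33)
    b=(d<22); face=b&(c["frame"].mean(-1)<110); body=b&(c["frame"].mean(-1)>140)
    print(n,"body",np.nanmedian(z[body]).round(2),body.sum(),"face",np.nanmedian(z[face]).round(2),face.sum(),"furn",np.nanmedian(z[g]).round(2))
E
python3 z.py
```

```text
7.3 [ 563.3 -163.5   83. ] [[0.236, 0.001, -0.972], [0.972, 0.0, 0.236], [0.001, -1.0, -0.001]] w 0.006 F [-0.11  0.79 -0.21] [-20.   5.  87.   0.  88. -96.]
disc tool shift to tip z 40: [103.7  21.   -1.2]
cross tool shift to tip z 40: [-0.6 21.   0.2]
bar tool shift to tip z 40: [149.9  21.   92.3]
disc body 21.74 250 face 25.6 380 furn 184.71
cross body 453.09 1946 face 34.71 95 furn 443.17
bar body 29.42 424 face 32.33 130 furn 21.55
```

Request:
arm_command(commands=[[0,0,0,-0.6,15,0,1],[0,0,0,0,9,0,1],[0,0,0,0,2,0,1],[0,0,0,0,1,0,1],[0,0,0,0,1,0,1],[0,0,0,0,1,0,1],[0,0,0,0,1,0,1],[0,0,0,0,1,0,1],[0,0,0,0,1,0,1],[0,0,0,0,1,0,1],[0,0,0,0,1,0,1],[0,0,0,0,1,0,1],[0,0,0,0,1,0,1],[0,0,0,0,1,0,1],[0,0,0,0,1,0,1],[0,0,0,0,0,0,1]])

```text
clock: 9.35
tcp_pos: [563.0, -164.6, 44.5]
ee_rot: [[0.236, 0.001, -0.972], [0.972, -0.0, 0.236], [-0.0, -1.0, -0.001]]
contact_force: [0.4, -1.3, 4.9]
gripper_width: 0.007
```

Request:
arm_command(commands=[[0,0,0,0,1,0,1],[0,0,0,0,1,0,1],[0,0,0,0,0,0,1],[0,0,0,0,0,0,1]])

```text
clock: 9.85
tcp_pos: [563.0, -164.6, 43.3]
ee_rot: [[0.236, 0.001, -0.972], [0.972, -0.0, 0.236], [-0.0, -1.0, -0.001]]
contact_force: [-1.2, 0.3, 8.7]
gripper_width: 0.005
```

Request:
arm_command(commands=[[0,0,0,0,-5,0,1],[0,0,0,0,-20,0,1],[0,0,0,0,-35,0,1],[0,0,0,30,0,18.5,1],[0,0,0,30,0,18.5,1],[0,0,0,30,0,18.5,1],[0,0,0,30,0,18.5,1],[0,0,0,31,0,18.3,1],[0,0,0,0,0,0,1],[0,0,0,0,0,0,1]])

```text
clock: 11.1
tcp_pos: [508.8, 3.6, 102.5]
ee_rot: [[0.235, 0.0, -0.972], [0.972, -0.0, 0.235], [-0.0, -1.0, -0.0]]
contact_force: [-0.6, -1.3, -1.0]
gripper_width: 0.005
```

```bash
python3 go.py; python3 z.py; python3 -c "
from h import *
c=bot.camera('side'); save(c,'s2.png',(230,160,260,200),3)"
```

```text
11.1 [508.8   3.6 102.5] [[0.235, 0.0, -0.972], [0.972, -0.0, 0.235], [-0.0, -1.0, -0.0]] w 0.005 F [-0.56 -1.26 -1.01] [ -3.  -8.  98.  -0.  90. -80.]
disc tool shift to tip z 40: [-45.9  40.6 -93.7]
cross tool shift to tip z 40: [-150.1   40.6  -92.1]
bar tool shift to tip z 40: [ 0.4 40.5 -0.1]
disc body 21.72 80 face 25.06 19 furn 21.84
cross body 21.55 156 face 24.72 181 furn 21.6
bar body 472.3 2194 face nan 0 furn 467.28
  return np.nanmean(a, axis, out=out, keepdims=keepdims)
```

View pics/s2.png

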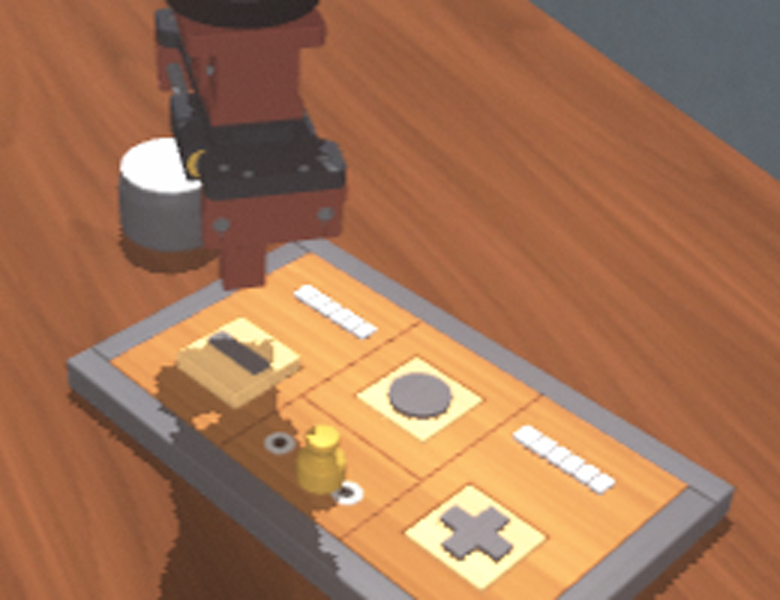

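The disc and cross bodies are flush with the furniture, and the weight and tin haven't moved. The bar is still up. The tip is at z≈80, so I'll lower to about 35 and then go slowly.

Request:
arm_command(commands=[[0,0,0,0.4,20,0,1],[0,0,0,0,16,0,1],[0,0,0,0,7,0,1],[0,0,0,0,2,0,1],[0,0,0,0,1,0,1],[0,0,0,0,1,0,1],[0,0,0,0,1,0,1],[0,0,0,0,1,0,1],[0,0,0,0,1,0,1],[0,0,0,0,1,0,1],[0,0,0,0,1,0,1],[0,0,0,0,1,0,1],[0,0,0,0,1,0,1],[0,0,0,0,1,0,1],[0,0,0,0,1,0,1],[0,0,0,0,1,0,1],[0,0,0,0,0,0,1]])

```text
clock: 13.32
tcp_pos: [508.9, 4.4, 45.2]
ee_rot: [[0.236, 0.0, -0.972], [0.972, -0.0, 0.236], [0.0, -1.0, -0.0]]
contact_force: [0.8, 0.7, 2.8]
gripper_width: 0.005
```

Request:
arm_command(commands=[[0,0,0,0,1,0,1],[0,0,0,0,1,0,1],[0,0,0,0,1,0,1],[0,0,0,0,0,0,1],[0,0,0,0,0,0,1]])

```text
clock: 13.95
tcp_pos: [508.9, 4.4, 43.2]
ee_rot: [[0.236, 0.001, -0.972], [0.972, -0.0, 0.236], [0.0, -1.0, -0.001]]
contact_force: [-3.3, 0.2, 8.7]
gripper_width: 0.006
```

Seated at 8.7 N. I'll lift, then back toward -x and up so the cameras get a clear view.

Request:
arm_command(commands=[[0,0,0,0,-5,0,1],[0,0,0,0,-20,0,1],[0,0,0,0,-40,0,1],[0,0,0,0,-50,0,1],[0,0,0,0,-50,0,1],[0,0,0,40,-20,0,1],[0,0,0,55,0,0,1],[0,0,0,55,0,0,1],[0,0,0,55,0,0,1],[0,0,0,55,0,0,1],[0,0,0,55,0,0,1],[0,0,0,0,0,0,1],[0,0,0,0,0,0,1]])

```text
clock: 15.58
tcp_pos: [582.7, 310.0, 226.1]
ee_rot: [[0.235, -0.002, -0.972], [0.972, -0.001, 0.235], [-0.002, -1.0, 0.001]]
contact_force: [-0.6, -0.2, -0.4]
gripper_width: 0.011
```

```bash
python3 z.py; python3 -c "
from h import *
c=bot.camera('side'); save(c,'s3.png',(230,160,260,200),3)
c=bot.camera('top')
for th,z in(('ink_tin_center',24),('weight_center',35),('mallet',0)):
    for r in bot.spot_point(c,th)[:1]: print(th,px2w(c,r['position'][0]*640,r['position'][1]*480,z).round(1))
print(bot.read_state()['clock'],bot.read_state()['tcp_pos'])"
```

```text
disc body 22.06 261 face 24.89 244 furn 21.73
cross body 21.93 312 face 24.68 200 furn 21.77
bar body 21.5 139 face 24.65 128 furn 21.52
ink_tin_center [537.4 177.   24. ]
weight_center [ 501.8 -101.6   35. ]
mallet [ 623.4 -338.     0. ]
15.875 [583.09019562 309.43860206 227.93315096]
```

View pics/s3.png

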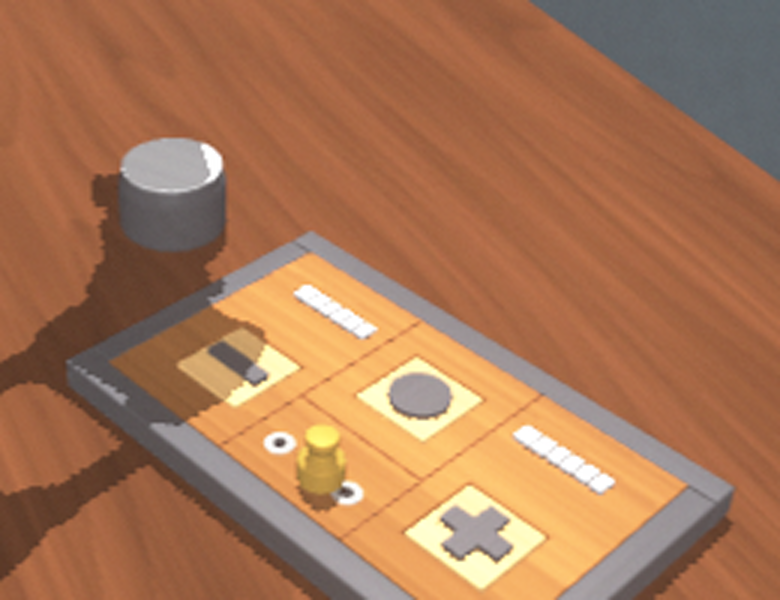

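The three blocks are flush, and the tin and weight are at the same pixels as before: tin (172,190), weight (321,465) in the crop. Handing in.

```bash
python3 -c "
from bench import bot
print(bot.hand_in())"
```

```text
the job is handed in; nothing more can be done
None
```

I pressed the three blocks down with the closed fingertips in the order asked: disc, cross, bar. Each was pushed slowly to about 9 N, just past its seat height, then released. The arm was then lifted clear and the job handed in at about 16 s.

- **Blocks level:** in the last depth check each wooden body was within about 0.3 mm of the furniture beside it: disc 22.1 against 21.7 mm, cross 21.9 against 21.8 mm, bar 21.5 against 21.5 mm. All of these read about 1.7 mm above the true height, which is within the camera's calibration error, so I relied on the differences. The press forces also showed all three seated.
- **Tin and weight:** both are at the same place in the last side picture as in the earlier ones. The network's estimate for the weight differed by about 4 mm between pictures, but the picture shows no movement.
- **Mallet:** the arm never went near it. The first top view gave no network reading for it, so I only have the first side-view estimate to compare. The two differ by about 7 mm, and I put that down to the different cameras.

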